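# Look into the lever-lid food caddy

## Task

Let me see whether the taller of the two lever-lid food caddies on the worktop needs emptying: press its front lever down with the fingertips until its lid stands wide open, without forcing it, keep it open for at least two seconds, then ease the lever back up so that the lid comes down gently and shuts without slamming. Work only by that lever, without touching the lid; grasp nothing, leave the lower caddy shut, and leave the mug, sugar bowl, jar and spoon where they are.

Things in the scene. Friction and masses are not known exactly. Their poses are not given: they have to be found in the camera images.
- tall: the taller caddy, a plain bright metal open box 160 (x, depth) x 170 (y, width) x 190 mm high with a flat lid, fixed to the worktop; origin at the centre of its underside, z up, its front with the lever faces its own -x, turned up to 0.45 rad either way from facing the robot. Wall cabinets hang 470 mm above the worktop from about x = 0.6 m on: keep the wrist short of them
- tall_press (a point): the point to press, mid upper face of the tall caddy's lever paddle, a black ribbed plate 84 mm wide (y), 30 deep (x), 8 thick on a steel bar out of the front. At rest it is 74 mm in front of the front face, 127 mm above the worktop, the paddle sloping up 0.2 rad outward; pressed home it is about 36 mm lower, sloping down 0.2 rad, about as far out. It moves with the lever
- tall_paddle: the lever with its paddle on the tall caddy; origin on its pivot, 15 mm behind the front face and 105 mm above the worktop, 90 mm from the middle of the paddle
- tall_lever (a joint): angle of the tall caddy's lever: 0 at rest (up), 0.40 pressed down to its firm stop, where over 60 N strains it. It is linked to the lid: lid angle = 3 x lever angle. The weight of the lid pushes it up; holding it takes roughly 2 to 7 N at the paddle. No damper: let go, the lid slams
- tall_lid (a joint): angle of the tall caddy's lid: 0 shut, 1.2 wide open (lever at its stop); it grows as the lid opens; the lid is hinged along the far (+x) rim and its front edge rises to about 350 mm above the worktop, moving away from the lever
- tall_cover: the lid of the tall caddy, a plate 168 x 178 mm, 14 mm thick; origin on its hinge line, 84 mm behind the caddy's centre and 190 mm above the worktop; shut, it reaches along its own -x to 5 mm in front of the caddy's front face
- low: the lower caddy, of the same make, 120 (depth) x 130 (width) x 115 mm high, fixed; origin at the centre of its underside, front with its own lever at its -x (paddle 74 mm in front of the front face, 84 mm wide, 87 mm above the worktop). The two caddies swap sides from start to start, at least 300 mm apart
- low_lid (a joint): angle of the low caddy's lid, 0 shut, grows as it opens; leave it shut
- mug: loose spotted china mug, 92 x 127 x 93 mm high, on the right; origin at the centre of its underside; leave it
- bowl: loose footed china sugar bowl with two ears, 78 x 116 x 56 mm, on the left; origin at the centre of its underside; leave it
- spoon: loose teaspoon 132 mm long and 10 mm high, lying in front, between the two caddies; origin at its underside; leave it
- jar: loose small glass storage jar, 64 mm across and 82 mm high, standing between the two caddies; origin at the centre of its underside; leave it

How it is judged:
On the way, in this order (a step that is already met when the one before it is completed fails the run):
1. the tall caddy's lid is held wide open (beyond 1.08 of 1.2 rad) by the robot pressing its lever, for 1.8 s (value of joint tall_lid above 1.08 rad and contact force between any of the fingers, the arm and tall_paddle above 0.3 N), for 1.8 s.
2. the lid is on its way down, between 0.6 and 0.1 rad, with the robot still bearing on the lever (value of joint tall_lid between 0.1 and 0.6 rad and contact force between any of the fingers, the arm and tall_paddle above 0.3 N), for 0.1 s.
At the end, for the whole second after the job is handed in: Both lids are shut (within 0.04 rad), the tall caddy's lever is back up (within 0.03 rad), and the mug, sugar bowl, jar and spoon are within 20 mm of where they stood (value of joint each of tall_lid, low_lid below 0.04 rad and value of joint tall_lever below 0.03 rad and distance of each of mug, bowl, spoon, jar from where it was at the start of the episode below 0.02 m); the robot touches nothing.
It fails at once if the tall caddy's lid falls faster than 2 rad/s in the lower half of its swing (a slam) (value of joint tall_lid below 0.6 rad and velocity of joint tall_lid below -2 rad/s).
It fails at once if the robot pushes on the tall caddy's lid itself (over 1.5 N) (contact force between any of the fingers, the arm and tall_cover above 1.5 N).
It fails at once if the low caddy's lid is opened more than 0.15 rad (value of joint low_lid above 0.15 rad).
It fails at once if the mug, sugar bowl, jar or spoon is moved or lifted more than 20 mm (distance of any of mug, bowl, spoon, jar from where it was at the start of the episode above 0.02 m).
It fails at once if the lever is forced (over 60 N) (contact force between any of the fingers, the arm and tall_paddle above 60 N).
It also fails if it takes over 40 s, if anything falls off the work surface, if the arm or the gripper's body presses on something with over 40 N, if the wrist force passes 120 N, or if a joint passes its speed limit or range.

## Robot

A 7-joint arm with a two-finger parallel gripper is mounted at the origin on a cart in front of the work surface, level with it; the furniture and walls round the work are solid. World frame = base frame: x ahead of the robot, y to its left, z up, the work surface at z = 0. Lengths are in m, angles in rad, forces in N, time in s.
With the tool pointing down it reaches from about 0.4 to 0.875 m from the base axis. Payload 19.3 kg.
Tool frame: the origin (TCP) lies at the very end of the fingers, on their centre line; the grasp point (between the pads) lies robot.hold_point_z behind it (robot.hold_point_z is the distance from the TCP to the grasp point, in m); z points along the fingers, y is the line along which they close (so a half turn about z gives the same grasp; the last joint's range is limited). The gripper opens to 85 mm and grips with 20 to 120 N. Pads are 22 mm wide; open, the fingers measure 114 mm over their backs; the gripper's body (76 mm by 85 mm) begins 54 mm behind the grasp point. The pads swing forward as they close: fully open they stand 13 mm farther back than shut.
Start: joints at [-1.308, 0.521, -0.036, 1.599, 0.021, 1.021, -0.113], TCP at [0.204, 0.591, 0.231] pointing down, gripper open.
Joint ranges: [-2.91, 2.91], [-0.3, 2.13], [-1.5, 1.42], [0.17, 2.43], [-1.26, 4.41], [0.16, 1.93], [-2.52, 2.52]. Speed limits (rad/s): [1.89, 1.89, 2.39, 2.39, 3.01, 3.01, 3.01].

## Interface

Orientations are given as a unit quaternion [w, x, y, z].
In Python, from bench import robot gives the robot as it stands.
- The arm moves only by the shell command python3 -m inch 'ROWS' [OPENING] [FORCE]. ROWS is JSON, a list of rows, each a list of 4 numbers: the shift along the world's x, y, z in m, then the turn about the world's z in rad. In form: [[tx, ty, tz, turn], ...]. A call has 1 to 12 rows; each row is the pose to reach, as a shift and turn from the pose commanded when the call began; what a row does not reach only later rows make up. A row lasts 1/12 s, in which the tool goes at most 41.7 mm and 7.16 degrees, less where a joint would pass 70% of its speed; a pose out of reach is approached as far as the arm can. A call with a gripper value outside its range is refused whole. OPENING is the finger opening in m, from 0 to 0.0854, set as the call begins (- or left out, the last holds). The fingers move at their own pace and stop on an object; FORCE is the grip in N (left out, the last holds). Time passes only in rows, so rows that repeat a pose let the fingers close. It gives the time, the measured TCP pose, the force, the opening and the grip force at its end, in the units of the state.
- robot.get_obs(): the state, without advancing time (a new reading comes with each control period).
- robot.camera(name): name is "side" or "top"; returns a dict with "image" (384x512x3 uint8, blue, green, red), "z_map" (384x512 float32, m along the optical axis (not along the pixel's ray), 0 where there is no reading), "fx", "fy", "cx", "cy" (pixels), "R" (3x3) and "t" (3): a world point X has camera coordinates R X + t. Camera axes: x right, y down, z forward; pixel columns grow to the right and rows downward; lengths in m; the calibration is good to about 2 mm. A picture is of the moment at which its call begins.
- robot.job_done(): hands the job in; it is judged then, once.
The state is a dict: "t": time; "joint_pos": joint angles; "qd": joint speeds; "effort": joint torques, N m; "tool_pos": TCP position; "eef_rot": TCP orientation; "contact_force": force on the tool from outside, world axes, zero at the start; "torque": the same for the moment, N m; "gripper_width": finger opening in m; "gripper_force": force on a finger pad.
Only numpy, scipy, OpenCV 4.12 (cv2) and the standard library are available. Lean on these libraries where they do the work, as an engineer would, in place of code of your own. Each camera call takes 0.05 s, during which the arm holds its last target. There are 200 camera calls.

## Working session

There is one attempt and no reset: what is moved stays moved. The work goes in short steps, Python scripts to look and compute and a shell command to move; the robot and the scene stay as the last step left them, time stands still between calls to the robot, and variables do not carry over. Pictures are saved under pics/ and viewed, at most 10 in all, crops included, and the job is handed in when it is done.

```bash
mkdir -p pics; cat > h.py <<'E'
import numpy as np,cv2
from bench import robot
def shot(n,tag):
    c=robot.camera(n); np.savez(f'pics/{tag}.npz',**c); cv2.imwrite(f'pics/{tag}.png',c['image']); return c
def cloud(c):
    v,u=np.mgrid[:384,:512]; z=c['z_map']
    P=np.stack([(u-c['cx'])/c['fx']*z,(v-c['cy'])/c['fy']*z,z],-1)
    W=(P-c['t'])@c['R']; W[z==0]=np.nan; return W
E
python3 - <<'E'
from h import *
a=shot('top','top0');b=shot('side','side0')
print(robot.get_obs(), robot.hold_point_z)
for c in(a,b): print(-c['R'].T@c['t'],c['R'][2])
E
```

```text
{'t': 0.1, 'joint_pos': array([-1.30819232,  0.52195516, -0.03630279,  1.59995127,  0.02118318,
        1.02111056, -0.11279564]), 'qd': array([ 0.00156288, -0.00259202,  0.00090673, -0.00113126,  0.00091365,
       -0.00018067, -0.00085702]), 'effort': array([ 4.24837592e-03, -9.28484774e+01,  1.98420413e+00, -3.70535338e+01,
        1.81205606e-02,  5.41875503e-03,  9.37291043e-05]), 'tool_pos': array([0.20412531, 0.59040068, 0.230783  ]), 'eef_rot': array([-5.07732063e-05,  1.65653243e-01,  9.86183924e-01, -5.17503964e-04]), 'contact_force': array([-0.30193182,  0.63580115,  0.6653601 ]), 'torque': array([0.00605348, 0.00253417, 0.01089745]), 'gripper_force': 0.0, 'gripper_width': 0.08532995336272692} 0.0187
[ 0.33850928 -0.0531813   1.45305815] [ 0.16645941  0.048341   -0.98486264]
[-0.45211701  1.52417521  1.5163197 ] [ 0.43533866 -0.66696879 -0.60467585]
```

View pics/top0.png

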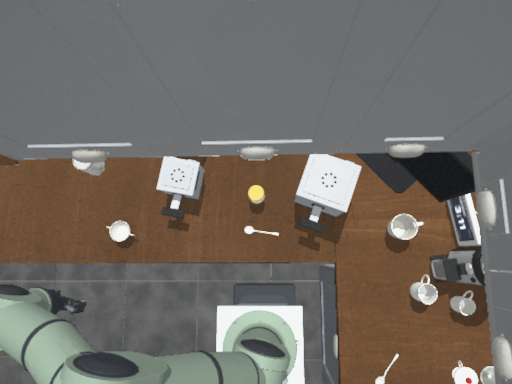

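View pics/side0.png

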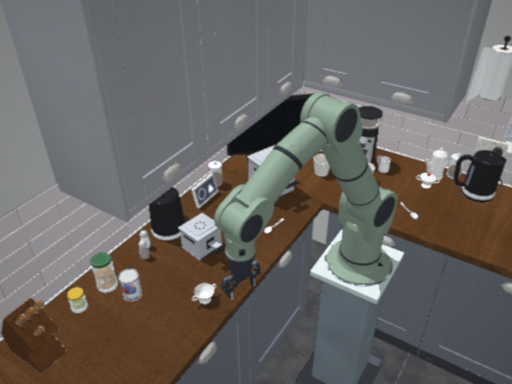

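The top view shows the tall caddy at about (328,185) with its paddle at (311,225), and the low caddy at (180,178). The mug is at (403,227), jar (257,194), spoon (262,232) and bowl (120,231). In the side view the arm partly hides the tall caddy.

```bash
python3 - <<'E'
from h import *
c=dict(np.load('pics/top0.npz'));W=cloud(c)
def reg(u0,u1,v0,v1,lo,hi,n):
    p=W[v0:v1,u0:u1].reshape(-1,3);p=p[(p[:,2]>lo)&(p[:,2]<hi)]
    r=cv2.minAreaRect((p[:,:2]*1000).astype(np.float32)); print(n,len(p),p.mean(0).round(4),np.round(r[0],1),np.round(r[1],1),round(r[2],2)); return p
reg(285,370,145,225,.185,.23,'lid')
p=reg(290,335,195,240,.10,.15,'paddle+bar')
reg(150,210,150,205,.10,.15,'lowlid'); reg(155,192,198,222,.06,.12,'lowpad')
reg(244,270,180,206,.03,.12,'jar');reg(385,430,205,245,.03,.12,'mug');reg(105,136,218,245,.02,.1,'bowl');reg(240,284,222,240,.004,.03,'spoon')
for v in range(212,236,2): print(v,[(round(W[v,u,2]*1000)) if W[v,u,2]==W[v,u,2] else 0 for u in range(294,332,2)])
print([W[v,u].round(3) for v,u in [(219,302),(224,323),(225,311),(229,320)]])
im=cv2.resize(c['image'][140:250,270:430],None,fx=5,fy=5,interpolation=cv2.INTER_CUBIC);cv2.imwrite('pics/crop.png',im)
E
```

```text
lid 2570 [ 0.5824 -0.2446  0.2021] [ 587.2 -244.8] [177.8 172.1] 69.46
paddle+bar 433 [ 0.4712 -0.1983  0.1246] [ 475.5 -189.7] [147.4  91.2] 67.94
lowlid 1306 [0.6251 0.2874 0.1255] [628.  288.8] [139.  132.6] 78.97
lowpad 266 [0.5062 0.311  0.084 ] [515.5 311. ] [84.6 71.8] 80.48
jar 224 [0.5628 0.0053 0.08  ] [564.1   5.1] [55.8 56.3] 88.88
mug 398 [ 0.4397 -0.5336  0.0698] [ 443.5 -527.1] [ 90.1 112.3] 43.07
bowl 308 [0.4313 0.5312 0.036 ] [429.9 522.5] [79.6 80. ] 26.8
spoon 126 [ 0.4271 -0.0096  0.0061] [429.  -14.1] [165.2  65.1] 89.66
212 [3, 0, 2, 5, 4, 3, 3, 0, -1, 119, 122, 116, 116, 3, 1, 13, 27, 46, 59]
214 [7, -1, -2, -1, 2, 0, 2, 5, 122, 120, 115, 115, 116, -3, -1, 5, 8, 13, 13]
216 [1, -5, -2, 2, 2, -1, 2, 0, 119, 120, 123, 122, 120, 1, 2, 3, 4, -1, -2]
218 [-5, 3, -4, -6, 127, 127, 124, 9, 127, 125, 122, 117, 2, 1, 1, 2, -1, 0, 1]
220 [3, 0, -1, 125, 127, 125, 130, 127, 124, 119, 126, 123, 2, -2, 3, 5, -6, 1, -2]
222 [-2, 0, -2, 124, 130, 126, 126, 126, 123, 126, 123, 124, -1, 3, -1, 0, 0, 1, 2]
224 [5, 1, 2, 127, 132, 134, 126, 130, 127, 128, 127, 131, 122, 123, 129, -2, 1, 4, -3]
226 [-3, 9, 1, 5, 3, 128, 129, 131, 130, 136, 128, 128, 131, 129, 126, -1, 1, 5, 4]
228 [-4, 3, 0, 2, -1, 0, 3, -2, 127, 134, 122, 133, 132, 124, 129, -2, 8, 0, -1]
230 [3, 6, -4, 0, -8, 4, 0, -8, 3, 0, 1, 126, 129, 128, 2, 1, 2, 4, -2]
232 [6, -3, 3, 2, 6, -4, 3, 4, 1, 3, -1, 0, 2, -5, 3, -3, 4, 0, 1]
234 [3, -2, -3, 1, 0, 0, -7, -1, 4, 2, -9, 5, -1, 2, -5, 4, 3, -4, 0]
[array([ 0.46 , -0.16 ,  0.129]), array([ 0.452, -0.248,  0.01 ]), array([ 0.439, -0.191,  0.128]), array([ 0.425, -0.221,  0.13 ])]
```

View pics/crop.png

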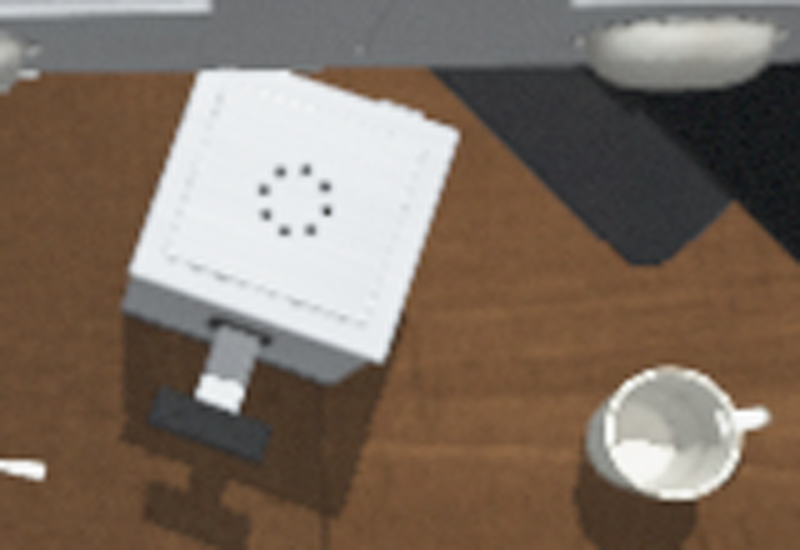

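Tall caddy yaw is about -0.35 rad and the press point about (0.438, -0.192, 0.127). The tool yaw is already aligned. I'll swing over high with the fingers shut.

```bash
python3 -m inch '[[0.03,-0.02,0,0],[0.06,-0.04,0,0],[0.09,-0.06,0,0],[0.12,-0.08,0,0],[0.15,-0.1,0,0],[0.18,-0.12,0,0],[0.21,-0.14,0,0],[0.22,-0.175,0,0],[0.225,-0.21,0,0],[0.225,-0.25,0,0],[0.225,-0.29,0,0],[0.225,-0.33,0,0]]' 0 20
python3 -m inch '[[0,-0.04,0,0],[0,-0.08,0,0],[0,-0.12,0,0],[0,-0.16,0,0],[0,-0.2,0,0],[0,-0.24,0,0],[0,-0.28,0,0],[0,-0.32,0,0],[0,-0.36,0,0],[0,-0.4,0,0],[0,-0.43,0,0],[0,-0.45,0,0]]'
python3 -m inch '[[0,0,0,0],[0,0,0,0]]'
python3 - <<'E'
from h import *
shot('top','top1'); print(robot.get_obs())
E
```

```text
t: 1.1
tool_pos: [0.4288, 0.2587, 0.231]
eef_rot: [-0.0, 0.166, 0.986, -0.0]
contact_force: [0.8, 0.8, 0.5]
gripper_width: -0.0001
gripper_force: 0.0
t: 2.1
tool_pos: [0.4285, -0.1925, 0.2313]
eef_rot: [-0.0, 0.167, 0.986, -0.0]
contact_force: [-0.5, 0.5, -0.4]
gripper_width: 0.0002
gripper_force: 0.0
t: 2.27
tool_pos: [0.4288, -0.1901, 0.231]
eef_rot: [-0.0, 0.167, 0.986, -0.0]
contact_force: [0.1, 0.8, -1.1]
gripper_width: -0.0002
gripper_force: 0.0
{'t': 2.3167, 'joint_pos': array([ 0.06991964,  0.28167994,  0.26795229,  2.00717273, -0.09693321,
        0.86533352,  1.62825859]), 'qd': array([-0.02452744, -0.00687683, -0.00865075,  0.00462508,  0.00103107,
       -0.00029397, -0.00336293]), 'effort': array([ 2.36536324e+00, -6.05628347e+01,  5.61901420e+00, -3.33122957e+01,
        1.08181355e-01, -2.08153354e-02,  2.11497042e-01]), 'tool_pos': array([ 0.42898303, -0.1890858 ,  0.2310296 ]), 'eef_rot': array([-3.45219557e-04,  1.65898148e-01,  9.86142827e-01,  9.99587350e-05]), 'contact_force': array([0.89015987, 0.4448764 , 0.39490591]), 'torque': array([-0.00105637,  0.0062704 , -0.01535823]), 'gripper_force': 0.0, 'gripper_width': -0.00011748493030663742}
```

View pics/top1.png

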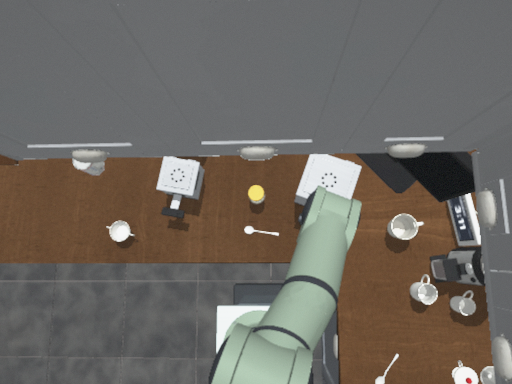

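The arm now stands in front of the tall caddy, with its wrist at about (330,205) near the lid edge. I'll check its clearance to the lid's swing.

```bash
python3 - <<'E'
from h import *
W=cloud(dict(np.load('pics/top1.npz')))
s=cloud(shot('side','side1'))
e=np.array([-np.cos(.355),np.sin(.355)]);pp=np.array([.438,-.192])
for n,w in(('top',W),('side',s)):
    p=w.reshape(-1,3);p=p[(p[:,2]>.24)&(np.hypot(*(p[:,:2]-[.43,-.19]).T)<.2)]
    d=(p[:,:2]-pp)@-e   # toward the caddy; lid edge at +.069, hinge at .238
    for z in np.arange(.24,.7,.03):
        q=d[(p[:,2]>z)&(p[:,2]<z+.03)]
        if len(q):print(n,z.round(2),len(q),q.min().round(3),q.max().round(3))
E
```

```text
top 0.3 25 -0.022 0.002
top 0.33 1 -0.004 -0.004
top 0.42 74 0.139 0.19
top 0.45 151 0.134 0.191
top 0.48 201 0.133 0.19
top 0.51 221 0.133 0.191
top 0.54 317 -0.082 0.191
top 0.57 643 -0.093 0.191
top 0.6 1020 -0.095 0.191
top 0.63 1349 -0.122 0.191
top 0.66 1121 -0.154 0.191
top 0.69 1275 -0.202 0.191
side 0.24 28 -0.027 -0.002
side 0.27 67 -0.031 0.003
side 0.3 106 -0.031 0.0
side 0.33 67 -0.044 0.002
side 0.36 94 -0.052 0.005
side 0.39 75 -0.053 0.016
side 0.42 199 -0.063 0.191
side 0.45 245 -0.064 0.191
side 0.48 273 -0.063 0.191
side 0.51 221 -0.069 0.19
side 0.54 302 -0.101 0.191
side 0.57 331 -0.133 0.191
side 0.6 322 -0.171 0.191
side 0.63 335 -0.204 0.191
side 0.66 291 -0.204 0.191
side 0.69 237 -0.198 0.19
```

View pics/side1.png

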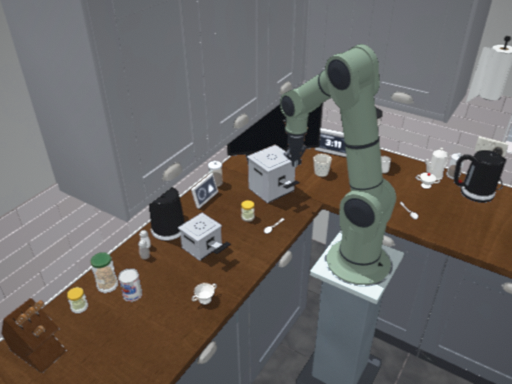

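Clearance to the lid's swing is fine: the wrist reaches about 0.02–0.05 m towards the caddy and the lid edge stays beyond 0.07 m. Lowering to the paddle.

```bash
python3 -m inch '[[0.002,-0.001,-0.025,0],[0.003,-0.001,-0.05,0],[0.003,-0.001,-0.07,0],[0.003,-0.001,-0.085,0],[0.003,-0.001,-0.091,0],[0.003,-0.001,-0.094,0],[0.003,-0.001,-0.094,0]]'
python3 -m inch '[[0,0,-0.003,0],[0,0,-0.006,0],[0,0,-0.009,0],[0,0,-0.012,0],[0,0,-0.012,0]]'
```

```text
t: 2.95
tool_pos: [0.4323, -0.1898, 0.1373]
eef_rot: [-0.0, 0.165, 0.986, 0.0]
contact_force: [-0.2, -0.7, -0.9]
gripper_width: -0.0001
gripper_force: 0.0
t: 3.37
tool_pos: [0.432, -0.1901, 0.1252]
eef_rot: [-0.0, 0.166, 0.986, 0.0]
contact_force: [-1.3, 1.1, 5.2]
gripper_width: 0.0001
gripper_force: 2.5
```

```bash
python3 -m inch '[[0,0,-0.003,0],[0,0,-0.006,0],[0,0,-0.009,0],[0,0,-0.012,0],[0,0,-0.015,0],[0,0,-0.018,0],[0,0,-0.021,0],[0,0,-0.024,0],[0,0,-0.027,0],[0,0,-0.029,0],[0,0,-0.029,0]]'
python3 - <<'E'
from h import *
W=cloud(shot('side','side2'));shot('top','top2'); print(robot.get_obs()['contact_force'])
E
```

```text
t: 4.28
tool_pos: [0.4323, -0.1904, 0.096]
eef_rot: [0.0, 0.166, 0.986, -0.0]
contact_force: [-1.8, 0.6, 3.7]
gripper_width: -0.0003
gripper_force: 1.8
[-0.78485189  0.69616048  2.55698152]
```

View pics/side2.png

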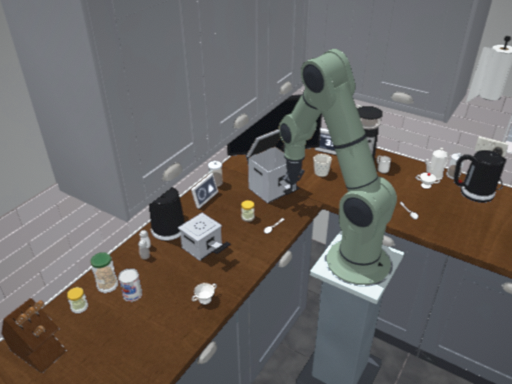

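The lid is open and its front edge shows at about (255,148). I'll press on in small steps, watching for the force rise at the stop.

```bash
python3 -m inch '[[0,0,-0.001,0],[0,0,-0.002,0],[0,0,-0.003,0],[0,0,-0.003,0]]'
python3 -m inch '[[0,0,-0.001,0],[0,0,-0.002,0],[0,0,-0.002,0]]'
python3 - <<'E'
from h import *
c=shot('side','side3');print(robot.get_obs()['contact_force'])
W=cloud(c);e=np.array([np.cos(.355),-np.sin(.355)]);f=np.array([.355,.937]);f=np.array([np.sin(.355),np.cos(.355)])
p=W[110:175,235:300].reshape(-1,3);d=p[:,:2]-[.438,-.192];a=d@e;b=d@f
m=(p[:,2]>.225)&(p[:,2]<.37)&(a>.12)&(a<.26)&(abs(b)<.08)
q=np.c_[a[m],p[m,2]];k=q-np.median(q,0);v=np.linalg.svd(k,full_matrices=False)[2][0];print(len(q),np.arctan2(abs(v[1]),abs(v[0])),p[m,2].max())
E
```

```text
t: 4.72
tool_pos: [0.4324, -0.1904, 0.0932]
eef_rot: [0.0, 0.166, 0.986, -0.0]
contact_force: [1.5, -1.1, 2.2]
gripper_width: 0.0003
gripper_force: 1.0
t: 4.97
tool_pos: [0.4323, -0.1903, 0.0912]
eef_rot: [0.0, 0.166, 0.986, -0.0]
contact_force: [1.0, -0.1, 1.8]
gripper_width: 0.0003
gripper_force: 0.8
[ 0.63592183 -1.31561746  0.91622381]
424 1.2512672669368965 0.35516766555998613
```

```bash
python3 -m inch '[[0,0,-0.0005,0],[0,0,-0.001,0],[0,0,-0.001,0]]'
python3 -m inch '[[0,0,0,0],[0,0,0,0],[0,0,0,0],[0,0,0,0],[0,0,0,0],[0,0,0,0],[0,0,0,0],[0,0,0,0],[0,0,0,0],[0,0,0,0],[0,0,0,0],[0,0,0,0]]'
```

```text
t: 5.27
tool_pos: [0.4324, -0.1904, 0.0906]
eef_rot: [0.0, 0.166, 0.986, 0.0]
contact_force: [-1.1, 1.1, 13.2]
gripper_width: 0.0002
gripper_force: 6.5
t: 6.27
tool_pos: [0.4324, -0.1904, 0.0907]
eef_rot: [0.0, 0.166, 0.986, 0.0]
contact_force: [-0.9, 0.3, 11.7]
gripper_width: -0.0002
gripper_force: 5.9
```

The force rose to 12 N, so the lever is at its stop. I'll hold there, then ease it up.

```bash
python3 -m inch '[[0,0,0,0],[0,0,0,0],[0,0,0,0],[0,0,0,0],[0,0,0,0],[0,0,0,0],[0,0,0,0],[0,0,0,0],[0,0,0,0],[0,0,0,0],[0,0,0,0],[0,0,0,0]]'
python3 -m inch '[[0,0,0,0],[0,0,0,0],[0,0,0,0],[0,0,0,0],[0,0,0,0],[0,0,0,0]]'
python3 -m inch '[[0,0,0.001,0],[0,0,0.0025,0],[0,0,0.004,0],[0,0,0.0055,0],[0,0,0.007,0],[0,0,0.0085,0],[0,0,0.01,0],[0,0,0.0115,0],[0,0,0.013,0],[0,0,0.0145,0],[0,0,0.016,0],[0,0,0.0175,0]]'
python3 -m inch '[[0,0,0.0015,0],[0,0,0.003,0],[0,0,0.0045,0],[0,0,0.006,0],[0,0,0.0075,0],[0,0,0.009,0],[0,0,0.0105,0],[0,0,0.0115,0],[0,0,0.0125,0],[0,0,0.0135,0],[0,0,0.0145,0],[0,0,0.0155,0]]'
```

```text
t: 7.27
tool_pos: [0.4323, -0.1904, 0.0906]
eef_rot: [0.0, 0.166, 0.986, 0.0]
contact_force: [-1.0, 0.1, 11.1]
gripper_width: 0.0004
gripper_force: 5.9
t: 7.77
tool_pos: [0.4324, -0.1904, 0.0906]
eef_rot: [0.0, 0.166, 0.986, 0.0]
contact_force: [-1.1, 1.3, 12.4]
gripper_width: -0.0
gripper_force: 5.9
t: 8.77
tool_pos: [0.4321, -0.1903, 0.108]
eef_rot: [-0.0, 0.166, 0.986, 0.0]
contact_force: [-3.1, 0.2, 3.9]
gripper_width: -0.0001
gripper_force: 2.1
t: 9.77
tool_pos: [0.4323, -0.1903, 0.1234]
eef_rot: [0.0, 0.166, 0.986, -0.0]
contact_force: [2.8, -1.1, 4.9]
gripper_width: -0.0
gripper_force: 2.2
```

Still bearing on the lever with the lid nearly shut, so I'll finish slowly, lift clear and check.

```bash
python3 -m inch '[[0,0,0.0006,0],[0,0,0.0012,0],[0,0,0.0018,0],[0,0,0.0024,0],[0,0,0.003,0],[0,0,0.0036,0],[0,0,0.0042,0],[0,0,0.0048,0],[0,0,0.0054,0],[0,0,0.006,0],[0,0,0.007,0],[0,0,0.008,0]]'
python3 -m inch '[[0,0,0.005,0],[0,0,0.015,0],[0,0,0.035,0],[0,0,0.065,0],[0,0,0.09,0],[0,0,0.105,0],[0,0,0.11,0],[0,0,0.11,0],[0,0,0.11,0],[0,0,0.11,0]]'
python3 - <<'E'
from h import *
W=cloud(shot('side','side4'));W2=cloud(shot('top','top4'))
print(robot.get_obs()['contact_force'])
def md(u0,u1,v0,v1,lo,hi):
    p=W2[v0:v1,u0:u1].reshape(-1,3);p=p[(p[:,2]>lo)&(p[:,2]<hi)];print(len(p),p.mean(0).round(3))
md(244,270,180,206,.03,.12);md(385,430,205,245,.03,.12);md(105,136,218,245,.02,.1);md(240,284,222,240,.004,.03)
E
```

```text
t: 10.77
tool_pos: [0.4315, -0.1901, 0.1311]
eef_rot: [-0.001, 0.166, 0.986, 0.0]
contact_force: [0.1, 0.9, 0.4]
gripper_width: -0.0004
gripper_force: 0.0
t: 11.6
tool_pos: [0.4317, -0.1901, 0.2405]
eef_rot: [-0.001, 0.166, 0.986, 0.0]
contact_force: [-0.1, 0.2, -0.0]
gripper_width: 0.0003
gripper_force: 0.0
[0.29955871 0.09151402 0.15935749]
223 [0.563 0.005 0.08 ]
393 [ 0.439 -0.534  0.07 ]
309 [0.432 0.531 0.036]
124 [ 0.427 -0.008  0.006]
```

View pics/side4.png

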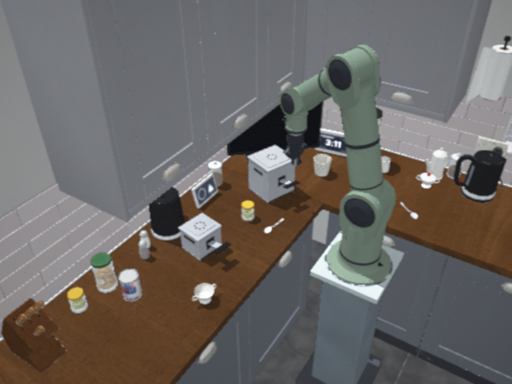

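The tall lid is shut at (270,160) with its lever up at (288,184), the low caddy is shut, and nothing else has moved.

```bash
python3 -c "
from bench import robot
print(robot.job_done())"
```

```text
the job is handed in; nothing more can be done
None
```

I pressed the tall caddy's lever to its stop at about 12 N, held the lid wide open for about 2.5 s, eased it shut under control, and handed the job in with the low caddy shut and the mug, bowl, jar and spoon where they stood; no verdict came back.

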